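Find and mark the balance point of a loaded punch

ROBOT

A 7-joint arm with a two-finger parallel gripper is mounted at the origin on the work surface. World frame = base frame: x ahead of the robot, y to its left, z up, the work surface at z = 0. Lengths are in m, angles in rad, forces in N, time in s.
With the tool pointing down it reaches from about 0.4 to 0.9 m from the base axis. Payload 5.6 kg.
Tool frame: the origin (TCP) lies at the very end of the fingers, on their centre line; the grasp point (between the pads) lies 19 mm behind it; z points along the fingers, y is the direction in which the jaws open and shut (so a half turn about z gives the same grasp; the last joint's range is limited). The gripper opens to 92 mm and grips with 3 to 60 N. Pads are 20 mm wide; open, the fingers measure 128 mm over their backs; the gripper's body (75 mm by 189 mm) begins 69 mm behind the grasp point.
Start: joints at [1.164, 0.468, -0.012, 1.603, 0.006, 1.071, -0.056], TCP at [0.231, -0.607, 0.215] pointing down, gripper open.
Joint ranges: [-2.53, 2.53], [-0.31, 2.02], [-1.57, 1.55], [0.28, 2.44], [-1.29, 4.43], [0.15, 1.84], [-2.92, 2.92]. Speed limits (rad/s): [2.57, 2.57, 3.14, 3.14, 3.14, 3.14, 3.14].

INTERFACE

Orientations are given as a unit quaternion [x, y, z, w].
In Python, from workcell import bot gives the robot as it stands.
- The arm moves only by the tool carry_out, never from a script. Its argument "series" is one flat list of numbers, 5 for each row, row after row: the closure in counts, from 0 (fully open) to 255 (shut), then the shift along the tool's x, y, z in mm, then the turn about the tool's z in degrees. In form: [hand, dx, dy, dz, yaw, hand, dx, dy, dz, yaw, ...]. A call has 1 to 20 rows; each row is the pose to reach, as a shift and turn from the pose measured when the call began, along the tool's axes at that moment; what a row does not reach only later rows make up. A row lasts 1/10 s, in which the tool goes at most 50 mm and 8.59 degrees, less where a joint would pass 70% of its speed; a pose out of reach is approached as far as the arm can. A call with a gripper value outside its range is refused whole. The fingers move at their own pace and stop on an object; "grip_force" is the grip in N (left out, the last holds). Time passes only in rows, so rows that repeat a pose let the fingers close. It gives the time, the measured TCP pose, the force and the opening at its end, in the units of the state.
- bot.read_state(): the state, without advancing time (a new reading comes with each control period).
- bot.grab_frame(name): name is "scene" or "top" or "wrist"; returns a dict with "pixels" (400x640x3 uint8, blue, green, red), "camera_matrix" (3x3 intrinsics, pixels), "view" (4x4, takes a point from world to camera coordinates); the wrist camera has in their place "hand_eye" (4x4, takes a point from camera to tool coordinates, whose origin is the TCP and whose axes are the flange's). Camera axes: x right, y down, z forward; pixel columns grow to the right and rows downward; lengths in m; the calibration is good to about 2 mm. A picture is of the moment at which its call begins: read the wrist's pose just before it. There is no depth.
- bot.sign_off(): hands the job in, once; it reports no verdict.
Trained networks look in a picture, given as the dict that the camera call returned (one of the last four; its "shot" number tells which), for a name from the list of things; names that differ only in an ending like _2 or _b are one class to them, and where a whole thing is asked for, a point or a joint stands for the part that bears it (a point fixed in the world has none). Each returns a list of dicts, best first, with "p" (0 to 1); they miss things now and then, are a little off and sometimes report something else, mostly with a low value. They report only what shows in the picture. A call takes as long as a camera call. They do not tell look-alikes from the thing itself.
- bot.masks_of(picture, query): "mask" (400x640 bool, what is visible of it) and "at" ([column, row] in pixels, amid what is visible of it).
- bot.spot_point(picture, query): "at" ([column, row] in pixels: a listed point, or the origin of a listed thing).
The state is a dict: "time": time; "q": joint angles; "qvel": joint speeds; "tau": joint torques, N m; "tcp_pos": TCP position; "tool_rot": TCP orientation; "ft_force": force on the tool from outside, world axes, zero at the start; "ft_torque": the same for the moment, N m; "width": opening from 0.0 (shut) to 1.0 (fully open).
Only numpy, scipy, OpenCV 4.12 (cv2) and the standard library are available. Lean on these libraries where they do the work, as an engineer would, in place of code of your own. Each camera call takes 0.05 s, during which the arm holds its last target. There are 200 camera calls.

TASK

The punch lying in the wooden tool rest hides a lead load, and we need its balance point to hang it on one hook. Lay it along the track of the fulcrum block, between the four guide pins, its middle about over the rib, so that its headed end sags onto the block, and let go; then take hold of it again and slide it along over the rib, tail first, until it tips and stays balanced level on the rib alone when let go. Then mark the balance point: leave the brass saddle straddling the punch, sitting down on it, directly over the middle of the rib, with the punch still balanced, and do not disturb the copper pot, hammer or chisel nearby.

Things in the scene. Friction and masses are not known exactly. Their poses are not given: they have to be found in the camera images.
- punch_mid (a point): Middle of the punch, a steel square-tube bar 200 mm long along x, 24 mm wide (y), 28 mm high (z, up); half-way along and up (14 mm above the underside). Tail (x -90 to -100 mm): a stub 16 mm wide, 20 mm high. About 350 g. A lead load fixed unseen inside puts the balance point at x = 18 to 46 mm (towards the head), different every time.
- punch: The same punch and axes; this origin is on its underside, half-way along.
- rest: Wooden tool rest fixed to the bench, origin at the centre of its underside. Base 230 (x) by 90 mm (y), 10 mm thick; the punch lies on it along x, head to +x. The tail lies between two cheeks (x -105 to -45 mm, inner faces at y +-18 mm, tops 39 mm above the bench) that leave no room for fingers; the head half is open. The punch lifts straight out.
- fulcrum: Fulcrum block fixed to the bench, origin at the centre of its underside, 130 (x) by 90 mm (y), top face 42 mm above the bench, a rib across its middle. Four upright guide pins, 10 mm thick, at x +-32, y +-21 mm, reach 68 mm above the bench and leave a 32 mm wide lane for the punch.
- rib_top (a point): Centre of the flat rib top, 50 mm above the bench, axes as the block. The rib runs along y (90 mm), is 18 mm wide (x) and 8 mm high. The punch's track runs along x, either way round. A punch whose balance point is not over the rib leans with one side down on the block's edge (about 0.15 rad); with it over the rib it lies level.
- saddle_tab (a point): Brass saddle, 40 g, an inverted U with an upright tab: 20 mm long (x), 40 wide (y), 62 high, on two 4 mm thick legs, 14 mm tall, with a 32 mm gap (y) that straddles the punch. This point is the tab's centre, 41 mm above the feet, 27 mm above the seat; the tab is 10 mm thick (x), 34 wide (y), 42 high.
- saddle_seat (a point): Same axes: the underside of the saddle's cross piece, centred, 14 mm above its feet; it sits on the top of the punch.
- pot: Conical copper pot standing on the bench, 96 mm wide, 95 mm high; leave alone. Origin under its base.
- hammer: Hammer, 280 mm, lying on the bench; leave alone.
- chisel: Small dark flat chisel, 140 mm, lying on the bench; leave alone.
- punch_head (a point): Centre of the punch's underside at the head end: x = 100 mm, 14 mm below punch_mid. The head is an end plate, x 90 to 100 mm, 36 mm wide, standing 8 mm above the bar, its underside level with the bar's.
Mind the look-alikes: they are no part of the job. What is shaped like the punch but red is not meant. Leave any green look-alike of the part that bears saddle_tab alone.

How it is judged:
On the way, in this order (a step that is already met when the one before it is completed fails the run):
1. the punch lies along the track over the rib, between the pins, let go, its headed end sagging onto the block (y of punch_mid in the frame of rib_top between -0.012 and 0.012 m and angle between the y axis of punch_mid and the y axis of rib_top, either way round below 0.12 rad and horizontal distance between punch_mid and rib_top below 0.08 m and angle between punch_mid's own z axis and vertical between 0.1 and 0.23 rad and height (world z) of punch_mid between 0.045 and 0.075 m and contact force between the fingers and punch below 0.1 N and height (world z) of punch_head below 0.046 m), for 0.2 s.
2. the robot slides the punch along while it bears on the fulcrum block (contact force between the fingers and punch above 0.5 N and contact force between punch and fulcrum above 0.2 N and linear speed of punch above 0.004 m/s), for 0.1 s.
3. the punch has tipped and lies balanced level on the rib, let go, the saddle not yet on it (y of punch_mid in the frame of rib_top between -0.012 and 0.012 m and angle between the y axis of punch_mid and the y axis of rib_top, either way round below 0.12 rad and horizontal distance between punch_mid and rib_top below 0.08 m and angle between punch_mid's own z axis and vertical below 0.04 rad and z of punch_mid in the frame of rib_top between 0.0105 and 0.0175 m and contact force between the fingers and punch below 0.1 N and horizontal distance between saddle_seat and rib_top above 0.06 m), for 0.3 s.
At the end, for the whole second after the job is handed in: The punch is let go between the guide pins, at rest and balanced on the rib alone, level within 0.04 rad (2.3 degrees). The saddle sits upright, straddling the punch and down on its top, its centre within 10 mm of the rib's middle along the track (y of punch_mid in the frame of rib_top between -0.012 and 0.012 m and angle between the y axis of punch_mid and the y axis of rib_top, either way round below 0.12 rad and horizontal distance between punch_mid and rib_top below 0.08 m and angle between punch_mid's own z axis and vertical below 0.04 rad and z of punch_mid in the frame of rib_top between 0.0105 and 0.0175 m and x of saddle_seat in the frame of rib_top between -0.01 and 0.01 m and y of saddle_seat in the frame of punch_mid between -0.009 and 0.009 m and z of saddle_seat in the frame of punch_mid between 0.01 and 0.018 m and angle between saddle_seat's own z axis and vertical below 0.1 rad and linear speed of punch below 0.02 m/s and angular speed of punch below 0.2 rad/s); the robot touches nothing.
It fails at once if the copper pot, the hammer or the chisel is moved more than 20 mm (distance of any of pot, hammer, chisel from where it was at the start of the episode above 0.02 m).
It also fails if it takes over 72 s, if anything falls off the work surface, if the arm or the gripper's body presses on something with over 40 N, if the wrist force passes 120 N, or if a joint passes its speed limit or range.

## Working session

There is one attempt and no reset: what is moved stays moved. The work goes in short steps, Python scripts to look and compute and a tool call to move; the robot and the scene stay as the last step left them, time stands still between calls to the robot, and variables do not carry over. Pictures are saved under pics/ and viewed, about 8 in all and at most 12, crops included, and the job is handed in when it is done.

Besides the shell and the picture viewer there is one more tool, called after "Request:" by a JSON object that holds its "method" and its "body". carry_out: Moves the arm, as the interface text tells. Its arguments: {"type":"object","properties":{"series":{"type":"array","items":{"type":"number"}},"grip_force":{"type":"number"}},"required":["series"]}

```bash
mkdir -p pics
cat > h.py <<'E'
import numpy as np,cv2
from workcell import bot
from scipy.spatial.transform import Rotation as R
def ray(f,px,st=None):
    K=np.array(f["camera_matrix"]); d=np.linalg.inv(K)@[px[0],px[1],1]
    if "view" in f: T=np.linalg.inv(np.array(f["view"]))
    else:
        W=np.eye(4);W[:3,:3]=R.from_quat(st["tool_rot"]).as_matrix();W[:3,3]=st["tcp_pos"];T=W@np.array(f["hand_eye"])
    return T[:3,3],T[:3,:3]@d
def at_z(f,px,z,st=None):
    o,d=ray(f,px,st); return (o+d*(z-o[2])/d[2]).round(4)
def project(f,p):
    V=np.array(f["view"]);c=V[:3,:3]@p+V[:3,3];u=np.array(f["camera_matrix"])@c;return u[:2]/u[2]
def tri(f1,p1,f2,p2):
    o1,d1=ray(f1,p1);o2,d2=ray(f2,p2)
    A=np.stack([d1,-d2],1);s=np.linalg.lstsq(A,o2-o1,rcond=None)[0]
    return ((o1+d1*s[0]+o2+d2*s[1])/2).round(4),np.linalg.norm(o1+d1*s[0]-o2-d2*s[1]).round(4)
E
python3 - <<'E'
from h import *
s=bot.read_state();print(s["tcp_pos"],s["tool_rot"],s["width"])
t=bot.grab_frame("top");c=bot.grab_frame("scene")
cv2.imwrite("pics/top.png",t["pixels"]);cv2.imwrite("pics/scene.png",c["pixels"])
for n in ["punch_mid","punch_head","rest","fulcrum","rib_top","saddle_tab","saddle_seat","pot","hammer","chisel"]:
  for nm,f in (("top",t),("scene",c)):
    print(n,nm,[(np.round(r["at"],1).tolist(),round(r["p"],2)) for r in bot.spot_point(f,n)])
E
```

```text
[ 0.23102101 -0.60692344  0.21364508] [ 9.83509048e-01  1.80856684e-01 -2.20507829e-04 -8.74073414e-04] 1.0006222295598324
punch_mid top [([379.1, 276.2], 0.95), ([363.8, 205.1], 0.71), ([326.1, 152.8], 0.17)]
punch_mid scene [([271.4, 210.4], 0.69), ([253.6, 172.9], 0.62), ([385.2, 194.5], 0.44)]
punch_head top [([350.7, 289.1], 0.9), ([336.2, 200.3], 0.78)]
punch_head scene [([284.4, 163.5], 0.98), ([308.4, 217.7], 0.77)]
rest top [([325.7, 153.6], 0.63), ([362.1, 210.6], 0.55)]
rest scene [([273.4, 223.9], 0.91)]
fulcrum top [([273.0, 210.9], 0.72)]
fulcrum scene [([383.5, 207.3], 0.88)]
rib_top top [([268.7, 205.6], 0.83)]
rib_top scene [([384.4, 194.6], 0.93)]
saddle_tab top [([324.2, 150.1], 0.66), ([298.4, 150.5], 0.45)]
saddle_tab scene [([324.6, 254.9], 0.64)]
saddle_seat top [([323.7, 155.2], 0.61), ([301.2, 153.7], 0.59)]
saddle_seat scene [([325.0, 258.4], 0.61), ([356.4, 254.6], 0.54)]
pot top [([196.4, 174.0], 0.66)]
pot scene [([492.3, 232.4], 0.56)]
hammer top [([394.4, 166.1], 0.92)]
hammer scene [([233.3, 261.6], 0.88)]
chisel top [([441.8, 233.2], 0.71), ([324.4, 152.7], 0.58)]
chisel scene [([173.5, 210.3], 0.56), ([274.9, 214.8], 0.24)]
```

Run:
```python
import cv2
a=cv2.imread("pics/top.png")[110:330,150:480];b=cv2.imread("pics/scene.png")[120:300,140:540]
a=cv2.resize(a,None,fx=2.4,fy=2.4,interpolation=2);b=cv2.resize(b,None,fx=2,fy=2,interpolation=2)
cv2.imwrite("pics/a.png",a);cv2.imwrite("pics/b.png",b)
```

```text
(no output)
```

View pics/a.png

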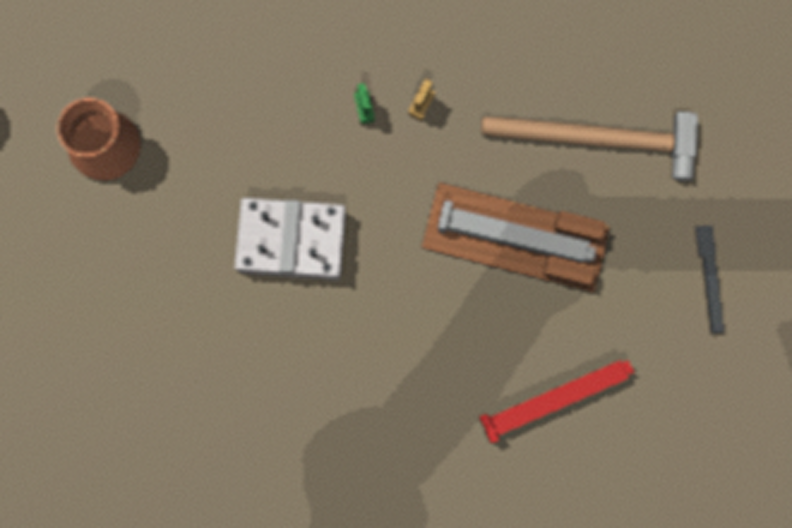

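View pics/b.png

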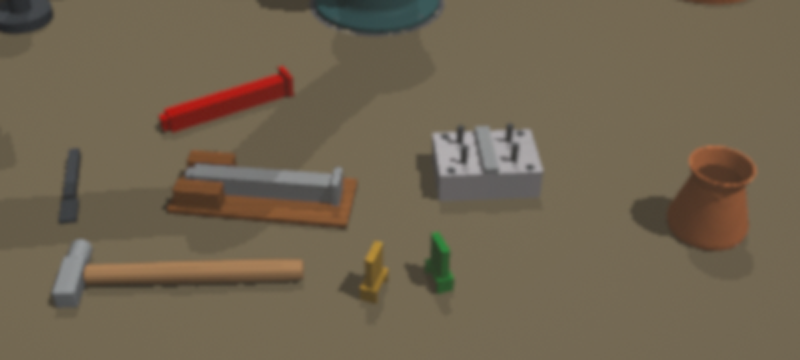

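Two punch-shaped things show: red at top (379,276), and grey in the rest at (364,205) with its head at (336,200). The grey one is meant. There are two saddles: green at (300,152) and brass at (324,151). The brass one is meant. The enlarged crops confirm both. Next I measure their poses.

```bash
cat > m.py <<'E'
from h import *
def axis(mask,f,z):
    ys,xs=np.nonzero(mask); r=cv2.minAreaRect(np.stack([xs,ys],1).astype(np.float32))
    b=cv2.boxPoints(r); P=np.array([at_z(f,p,z)[:2] for p in b])
    e1=P[1]-P[0];e2=P[2]-P[1];e=e1 if np.linalg.norm(e1)>np.linalg.norm(e2) else e2
    return P.mean(0).round(4),np.degrees(np.arctan2(e[1],e[0])).round(2),np.linalg.norm(e1).round(4),np.linalg.norm(e2).round(4)
E
python3 - <<'E'
from m import *
t=bot.grab_frame("top");c=bot.grab_frame("scene")
for n,z,pt,pc in [("punch_mid",.024,(364,205),(271,210)),("punch_head",.010,(336,200),(308,218)),("rib_top",.05,(269,206),(384,195)),("fulcrum",0,(270,209),(384,207)),("saddle_tab",.041,(324,150),(325,255)),("saddle_seat",.014,(324,155),(325,258)),("rest",0,(362,210),(273,224))]:
  g=lambda f,p:min([np.array(r["at"]) for r in bot.spot_point(f,n)]+[np.array([0,0])],key=lambda a:np.linalg.norm(a-p))
  a,b=g(t,pt),g(c,pc)
  print(n,tri(t,a,c,b),at_z(t,a,z),at_z(c,b,z))
for n,p,z in (("punch",(364,205),.038),("fulcrum",(270,209),.042),("saddle_tab",(324,150),.05)):
  for r in bot.masks_of(t,n):
    if np.linalg.norm(np.array(r["at"])-p)<15: print(n,r["p"],r["mask"].sum(),axis(r["mask"],t,z))
print("view",np.linalg.inv(t["view"])[:3,3],np.linalg.inv(c["view"])[:3,3])
E
```

```text
punch_mid (array([ 0.4908, -0.1759,  0.1275]), np.float64(0.0478)) [ 0.508 -0.162  0.024] [ 0.3382 -0.225   0.024 ]
punch_head (array([ 0.5286, -0.0699,  0.0131]), np.float64(0.0076)) [ 0.5293 -0.0738  0.01  ] [ 0.5251 -0.0662  0.01  ]
rib_top (array([0.4913, 0.1275, 0.063 ]), np.float64(0.0082)) [0.4941 0.1331 0.05  ] [0.4745 0.1264 0.05  ]
fulcrum (array([ 0.4863,  0.1243, -0.0005]), np.float64(0.0008)) [0.4862 0.1238 0.    ] [0.4869 0.1246 0.    ]
saddle_tab (array([ 0.6828, -0.0254,  0.0352]), np.float64(0.0114)) [ 0.681  -0.0197  0.041 ] [ 0.6887 -0.0312  0.041 ]
saddle_seat (array([ 0.684 , -0.0248,  0.0083]), np.float64(0.0231)) [ 0.6823 -0.0132  0.014 ] [ 0.6897 -0.0363  0.014 ]
rest (array([ 0.5164, -0.1577, -0.0164]), np.float64(0.0081)) [ 0.5135 -0.1602  0.    ] [ 0.5357 -0.1513 -0.    ]
punch 0.82 617 (array([ 0.5134, -0.1595]), np.float64(-97.99), np.float64(0.0363), np.float64(0.1977))
fulcrum 0.98 1393 (array([0.4807, 0.128 ]), np.float64(-88.48), np.float64(0.1008), np.float64(0.1361))
view [ 0.23382018 -0.02261495  1.4574484 ] [ 1.4429301  -0.0429016   0.78259651]
```

Request:
{"method": "carry_out", "body": {"series": [0,422,-317,-36,-61,0,422,-317,-36,-61,0,422,-317,-36,-61,0,422,-317,-36,-61,0,422,-317,-36,-61,0,422,-317,-36,-61,0,422,-317,-36,-61,0,422,-317,-36,-61,0,422,-317,-36,-61,0,422,-317,-36,-61,0,422,-317,-36,-61,0,422,-317,-36,-61,0,422,-317,-36,-61,0,422,-317,-36,-61,0,422,-317,-36,-61]}}

```text
time: 3.55
tcp_pos: [0.5121, -0.1628, 0.2504]
tool_rot: [0.757, 0.654, -0.0, 0.0]
ft_force: [-0.8, -0.5, -0.4]
width: 0.999
```

Run:
```python
from h import *
s=bot.read_state();w=bot.grab_frame("wrist")
print(s["time"],s["tcp_pos"],s["q"],R.from_quat(s["tool_rot"]).as_matrix()[:,0],s["ft_force"],s["ft_torque"])
cv2.imwrite("pics/w1.png",w["pixels"])
for n,z in (("punch_mid",.024),("punch_head",.010),("rest",0),("saddle_tab",.041),("saddle_seat",.014)):
  print(n,[(np.round(r["at"],1).tolist(),round(r["p"],2),at_z(w,r["at"],z,s)) for r in bot.spot_point(w,n)])
```

```text
3.55 [ 0.51208505 -0.16280834  0.2504014 ] [ 0.6249871   0.28242459 -0.45361143  1.81654967  0.14005631  1.07449146
 -0.02528116] [ 1.44781464e-01  9.89463464e-01 -6.17033226e-04] [-0.82984    -0.46514317 -0.36643901] [-0.01388899 -0.07407454  0.00819129]
punch_mid [([178.9, 233.7], 0.86, array([ 0.3175, -0.2231,  0.024 ])), ([318.1, 170.8], 0.7, array([ 0.5155, -0.1648,  0.024 ]))]
punch_head [([316.0, 88.6], 0.91, array([ 0.5272, -0.0657,  0.01  ])), ([136.3, 173.0], 0.58, array([ 0.2773, -0.1359,  0.01  ]))]
rest []
saddle_tab [([455.2, 29.4], 0.84, array([ 0.6844, -0.0291,  0.041 ]))]
saddle_seat [([444.5, 33.5], 0.69, array([ 0.6835, -0.0276,  0.014 ]))]
```

View pics/w1.png

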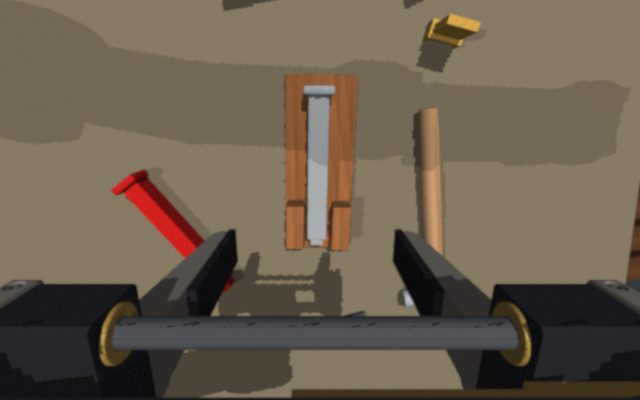

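The wrist view shows the grey bar running from its head plate at (319,90) to the tail at (317,242). I will fit the bar's edges.

Run:
```python
from h import *
s=bot.read_state();w=bot.grab_frame("wrist");im=w["pixels"].astype(int)
sat=im.max(2)-im.min(2);m=(sat<45)&(im.mean(2)>110)
L=[];Rr=[]
for r in range(100,236,6):
    c=[x for x in range(290,350) if m[r,x]]
    L.append(at_z(w,(c[0]-.0,r+.5),.038,s)[:2]);Rr.append(at_z(w,(c[-1]+1,r+.5),.038,s)[:2])
    if r%18==10: print(r,c[0],c[-1])
L=np.array(L);Rr=np.array(Rr);M=(L+Rr)/2
print("width",np.linalg.norm(L-Rr,axis=1).round(4))
p=np.polyfit(M[:,1],M[:,0],1);print("axis heading",90-np.degrees(np.arctan(p[0])),"x at y=-.16",np.polyval(p,-.16), "resid",np.std(np.polyval(p,M[:,1])-M[:,0]))
for r in range(80,100):print(r,m[r,305:335].sum(),end='; ')
print()
for r in range(234,252):print(r,m[r,303:330].sum(),end='; ')
for pr in ((319,86),(319,95),(317,239),(317,246)):print(pr,at_z(w,pr,.046,s),at_z(w,pr,.038,s),at_z(w,pr,.03,s))
```

```text
100 309 326
118 308 328
136 308 327
154 308 327
172 307 326
190 307 326
208 307 325
226 307 325
width [0.0207 0.0245 0.0246 0.0246 0.0247 0.0248 0.0238 0.0239 0.024  0.0243
 0.0256 0.0258 0.0246 0.0248 0.0248 0.025  0.0252 0.0253 0.0242 0.0243
 0.0244 0.0246 0.0246]
axis heading 80.93094386978316 x at y=-.16 0.5157638524874619 resid 0.0002762183092138834
80 0; 81 0; 82 0; 83 0; 84 0; 85 0; 86 8; 87 29; 88 30; 89 30; 90 30; 91 30; 92 30; 93 30; 94 29; 95 0; 96 0; 97 0; 98 3; 99 15; 
234 19; 235 19; 236 19; 237 19; 238 19; 239 18; 240 17; 241 14; 242 12; 243 12; 244 12; 245 12; 246 9; 247 0; 248 0; 249 18; 250 21; 251 21; (319, 86) [ 0.5311 -0.0638  0.046 ] [ 0.5313 -0.0634  0.038 ] [ 0.5314 -0.0629  0.03  ]
(319, 95) [ 0.5298 -0.0733  0.046 ] [ 0.5299 -0.0731  0.038 ] [ 0.5301 -0.0728  0.03  ]
(317, 239) [ 0.5029 -0.2467  0.046 ] [ 0.5024 -0.2502  0.038 ] [ 0.502  -0.2536  0.03  ]
(317, 246) [ 0.5015 -0.2563  0.046 ] [ 0.501 -0.26   0.038] [ 0.5006 -0.2637  0.03  ]
```

Request:
{"method": "carry_out", "body": {"series": [80,13.4,3.4,50,0.75,80,13.4,3.4,100,0.75,80,13.4,3.4,150,0.75,80,13.4,3.4,200,0.75,80,13.4,3.4,225,0.75,80,13.4,3.4,236,0.75,80,13.4,3.4,236,0.75,80,13.4,3.4,236,0.75,255,13.4,3.4,236,0.75,255,13.4,3.4,236,0.75,255,13.4,3.4,236,0.75,255,13.4,3.4,236,0.75,255,13.4,3.4,236,0.75,255,13.4,3.4,236,0.75], "grip_force": 45}}

```text
time: 5.3
tcp_pos: [0.518, -0.1487, 0.0148]
tool_rot: [0.76, 0.65, -0.0, 0.0]
ft_force: [-1.1, -0.2, 2.9]
width: 0.258
```

Request:
{"method": "carry_out", "body": {"series": [255,0,0,-15,0,255,0,0,-40,0,255,0,0,-80,0,255,0,0,-120,0,255,0,0,-150,0,255,0,0,-150,0,255,0,0,-150,0,255,0,0,-150,0,255,0,0,-150,0]}}

```text
time: 6.2
tcp_pos: [0.5167, -0.1483, 0.163]
tool_rot: [0.76, 0.65, -0.001, -0.002]
ft_force: [-0.6, 0.1, -3.2]
width: 0.254
```

Run:
```python
from h import *
F=[];T=[]
for i in range(6):
  s=bot.read_state();F.append(s["ft_force"]);T.append(s["ft_torque"]);w=bot.grab_frame("wrist")
M=R.from_quat(s["tool_rot"]).as_matrix()
print(s["time"],s["tcp_pos"],s["width"],np.mean(F,0),np.std(F,0),np.mean(T,0),np.std(T,0))
print("tool axes F,T",M.T@np.mean(F,0),M.T@np.mean(T,0))
cv2.imwrite("pics/w2.png",w["pixels"])
t=bot.grab_frame("top");c=bot.grab_frame("scene")
for n,p in (("punch_head",0),("punch_mid",0)):
  print(n,[(r["at"],r["p"]) for r in bot.spot_point(t,n)],[(r["at"],r["p"]) for r in bot.spot_point(c,n)])
a=cv2.resize(c["pixels"][120:300,140:540],None,fx=1.6,fy=1.6);b=cv2.resize(w["pixels"],None,fx=.75,fy=.75)
cv2.imwrite("pics/c2.png",np.vstack([a,np.pad(b[:290],((0,0),(0,160),(0,0)))]))
```

```text
6.45 [ 0.5177518  -0.14850888  0.16417313] 0.2552401601796489 [ 0.01974211  0.08692551 -3.32021972] [0.36868883 0.38939858 0.09151779] [-0.14888884 -0.05467633  0.01657164] [0.02359317 0.02580149 0.0242888 ]
tool axes F,T [0.08880321 0.00994714 3.32021383] [-0.07714671 -0.13860415 -0.0164098 ]
punch_head [([334.7, 191.6], 0.79), ([350.1, 288.7], 0.39)] [([309.9, 169.8], 0.97), ([326.5, 251.6], 0.74)]
punch_mid [] [([254.7, 172.9], 0.79), ([266.1, 159.2], 0.78)]
```

View pics/c2.png

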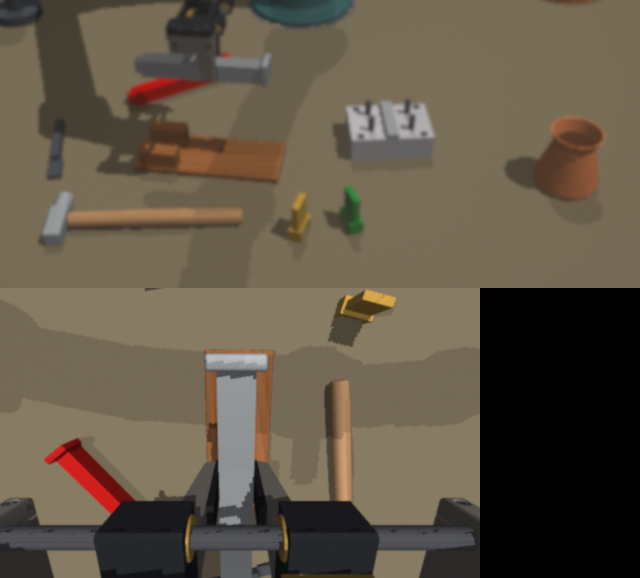

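The punch is gripped level (scene crop). I now move beside the fulcrum to look at it with the wrist camera.

Request:
{"method": "carry_out", "body": {"series": [255,45,7,-40,-3,255,90,14,-75,-6,255,135,21,-100,-9,255,170,27,-116,-9,255,185,29,-116,-9,255,185,29,-116,-9,255,185,29,-116,-9,255,185,29,-116,-9]}}

```text
time: 7.6
tcp_pos: [0.575, 0.028, 0.2801]
tool_rot: [0.707, 0.707, -0.001, -0.0]
ft_force: [-0.3, 0.1, -2.9]
width: 0.255
```

Run:
```python
from h import *
F=[];T=[]
for i in range(8):
  s=bot.read_state();F.append(s["ft_force"]);T.append(s["ft_torque"]);w=bot.grab_frame("wrist")
M=R.from_quat(s["tool_rot"]).as_matrix()
print(s["time"],s["tcp_pos"],np.degrees(np.arctan2(M[1,0],M[0,0])))
print("tool axes F,T",M.T@np.mean(F,0),M.T@np.mean(T,0),np.std(T,0)/8**.5)
cv2.imwrite("pics/w3.png",w["pixels"])
for n,z in (("rib_top",.05),("fulcrum",0),("saddle_tab",.041)):
  print(n,[(np.round(r["at"],1).tolist(),round(r["p"],2),at_z(w,r["at"],z,s)) for r in bot.spot_point(w,n)])
```

```text
7.95 [0.57539212 0.02907534 0.28070659] 90.00158763011645
tool axes F,T [-0.1750339  -0.02532403  3.51320263] [-0.0937593  -0.1395035   0.00680786] [0.00803739 0.00689498 0.01206147]
rib_top [([240.7, 88.2], 0.72, array([0.4861, 0.1274, 0.05  ]))]
fulcrum [([248.8, 93.0], 0.86, array([0.4855, 0.1238, 0.    ]))]
saddle_tab [([397.4, 208.2], 0.78, array([ 0.6872, -0.0266,  0.041 ])), ([391.8, 157.6], 0.73, array([0.6749, 0.0425, 0.041 ]))]
```

View pics/w3.png

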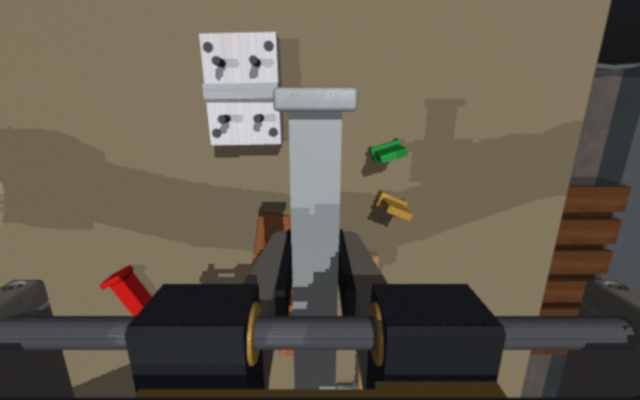

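Run:
```python
from h import *
from scipy.optimize import least_squares
s=bot.read_state();w=bot.grab_frame("wrist");im=w["pixels"].astype(int)
W=np.eye(4);W[:3,:3]=R.from_quat(s["tool_rot"]).as_matrix();W[:3,3]=s["tcp_pos"]
V=np.linalg.inv(W@np.array(w["hand_eye"]));K=np.array(w["camera_matrix"])
def pr(p):
    c=V[:3,:3]@np.asarray(p).T+V[:3,3:];u=K@c;return (u[:2]/u[2]).T
g=w["pixels"].copy();sub=g[20:160,185:300]
cv2.imwrite("pics/f.png",cv2.resize(sub,None,fx=5,fy=5,interpolation=cv2.INTER_NEAREST))
m=((im.max(2)-im.min(2)<40)&(im.mean(2)>150)).astype(np.uint8);m[:, 290:]=0;m[150:]=0;m[:,:190]=0
m=cv2.morphologyEx(m,cv2.MORPH_CLOSE,np.ones((9,9)))
h=cv2.convexHull(np.argwhere(m)[:,::-1].astype(np.int32))[:,0]
print("hull",h.tolist())
# edge points per side
E=[]
for r in range(45,136,6):
    c=np.nonzero(m[r])[0];E+= [(c[0],r+.5,'l'),(min(c[-1]+1,999),r+.5,'r')] if not 78<r<106 else []
for x in range(212,272,5):
    rr=np.nonzero(m[:,x])[0];E+=[(x+.5,rr[0],'t'),(x+.5,rr[-1]+1,'b')]
P=[(at_z(w,(e[0],e[1]),.042,s)[:2],e[2]) for e in E]
def res(q,sg=1):
    c,sn=np.cos(q[2]),np.sin(q[2]);o=[]
    for p,k in P:
        d=p-q[:2];u=d[0]*c+d[1]*sn;v=-d[0]*sn+d[1]*c  # u along track heading q2
        o.append({'t':u-.065,'b':u+.065,'l':v-.045,'r':v+.045}[k])
    return o
r=least_squares(res,[.486,.127,1.57],loss='soft_l1',f_scale=.001);q=r.x
print(q[:2],np.degrees(q[2]))
o=np.array(res(q));
for k in 'tblr':print(k,np.mean([a for a,(p,kk) in zip(o,P) if kk==k]).round(4),np.std([a for a,(p,kk) in zip(o,P) if kk==k]).round(4))
c,sn=np.cos(q[2]),np.sin(q[2]);
def loc(u,v,z):return [q[0]+u*c-v*sn,q[1]+u*sn+v*c,z]
o3=[]
for pts,col in (([loc(a*.065,b*.045,.042) for a,b in((1,1),(1,-1),(-1,-1),(-1,1))],(0,0,255)),([loc(a*.009,b*.045,.05) for a,b in((1,1),(1,-1),(-1,-1),(-1,1))],(0,200,0))):
    cc=pr(pts);cv2.polylines(g,[np.round(cc*16).astype(int)],True,col,1,cv2.LINE_AA,4)
for a in(1,-1):
  for b in (1,-1):
    x=pr([loc(.032*a,.021*b,.068)])[0];cv2.circle(g,tuple(np.round(x).astype(int)),1,(255,0,0),-1)
a=cv2.resize(g[20:160,185:300],None,fx=3.4,fy=3.4,interpolation=2);b=cv2.resize(sub,None,fx=3.4,fy=3.4,interpolation=2)
cv2.imwrite("pics/f.png",np.hstack([b,a]))
```

```text
hull [[289, 124], [280, 143], [270, 144], [223, 145], [211, 145], [210, 144], [203, 94], [199, 41], [199, 34], [203, 33], [250, 32], [274, 32], [275, 33], [289, 89]]
[0.48545444 0.12437521] 91.24081610182401
t 0.0002 0.0003
b -0.0002 0.0004
l 0.0004 0.0003
r -0.0014 0.0035
```

View pics/f.png

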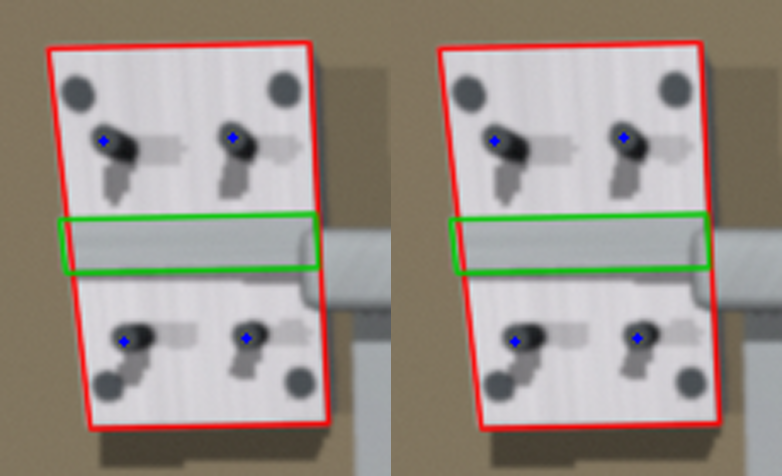

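Request:
{"method": "carry_out", "body": {"series": [255,35,-30,0,-1.2,255,70,-60,30,-1.2,255,95,-82,80,-1.2,255,105.5,-90,130,-1.2,255,105.5,-90,160,-1.2,255,105.5,-90,160,-1.2,255,105.5,-90,160,-1.2,255,105.5,-90,160,-1.2]}}

```text
time: 9.0
tcp_pos: [0.4877, 0.1353, 0.1232]
tool_rot: [0.7, 0.714, 0.002, 0.001]
ft_force: [0.5, -0.2, -3.0]
width: 0.258
```

```bash
cat > st.py <<'E'
from h import *
s=bot.read_state();M=R.from_quat(s["tool_rot"]).as_matrix()
q=np.array([.4855,.1244]);h=np.radians(91.24);d=np.array(s["tcp_pos"])[:2]-q
print("t",s["time"],"tcp",s["tcp_pos"],"head",np.degrees(np.arctan2(M[1,0],M[0,0])).round(2),"u,v",(d@[np.cos(h),np.sin(h)]).round(4),(d@[-np.sin(h),np.cos(h)]).round(4),"w",s["width"],"F",M.T@s["ft_force"],"T",M.T@s["ft_torque"])
E
python3 st.py
```

```text
t 9.0 tcp [0.48770632 0.13527484 0.12318685] head 91.19 u,v 0.0108 -0.0024 w 0.2582421035235606 F [-0.23827963  0.47745706  2.99278343] T [-0.14450037 -0.08874896  0.02564561]
```

Request:
{"method": "carry_out", "body": {"series": [255,0,-2,15,0,255,0,-2,30,0,255,0,-2,42,0,255,0,-2,54,0,255,0,-2,62,0,255,0,-2,66,0,255,0,-2,66,0,255,0,-2,66,0,255,0,-2,66,0]}}

```text
time: 9.9
tcp_pos: [0.4864, 0.1355, 0.0576]
tool_rot: [0.7, 0.714, 0.002, 0.002]
ft_force: [-0.1, -0.1, -2.4]
width: 0.26
```

```bash
python3 st.py
```

```text
t 9.9 tcp [0.48637299 0.13545217 0.0575908 ] head 91.2 u,v 0.011 -0.0011 w 0.25962637334147387 F [-0.08928054 -0.10861816  2.41241164] T [-0.03942656 -0.10573361 -0.01120913]
```

Request:
{"method": "carry_out", "body": {"series": [255,0,0,1,0,150,0,0,1,0,150,0,0,1,0,150,0,0,1,0,150,0,0,1,0,150,0,0,1,0,150,0,0,-20,0,150,0,0,-50,0,150,0,0,-90,0,150,-40,0,-120,0,150,-70,0,-130,0,150,-70,0,-130,0,150,-70,0,-130,0]}}

```text
time: 11.2
tcp_pos: [0.4872, 0.0648, 0.1877]
tool_rot: [0.7, 0.714, 0.002, 0.002]
ft_force: [-0.5, -0.1, -0.0]
width: 0.412
```

```bash
python3 - <<'E'
from h import *
T=[];F=[]
for i in range(10):
  s=bot.read_state();T.append(s["ft_torque"]);F.append(s["ft_force"]);w=bot.grab_frame("wrist")
c=bot.grab_frame("scene")
M=R.from_quat(s["tool_rot"]).as_matrix();print(M.T@np.mean(F,0),M.T@np.mean(T,0),np.std(T,0)/10**.5)
a=cv2.resize(c["pixels"][150:240,320:470],None,fx=4,fy=4,interpolation=2)
cv2.imwrite("pics/c4.png",np.vstack([a,w["pixels"][:220,20:620]]));cv2.imwrite("pics/w4.png",w["pixels"])
for n in ("punch_mid","punch_head"):
  print(n,[(np.round(r["at"],1).tolist(),round(r["p"],2),at_z(w,r["at"],.045,s)) for r in bot.spot_point(w,n)])
E
python3 st.py
```

```text
[ 0.11116028 -0.41688779 -0.05061824] [-0.06859435 -0.03299794 -0.01097971] [0.00951923 0.00741027 0.00729025]
punch_mid [([319.1, 130.5], 0.78, array([0.4902, 0.1214, 0.045 ]))]
punch_head [([316.1, 16.6], 0.82, array([0.485 , 0.2197, 0.045 ]))]
t 11.85 tcp [0.48712681 0.0654623  0.18745834] head 91.21 u,v -0.059 -0.0004 w 0.41594572725814943 F [ 0.25048736 -0.25785971 -0.15886458] T [-0.04525224 -0.0329991  -0.02747952]
```

View pics/c4.png

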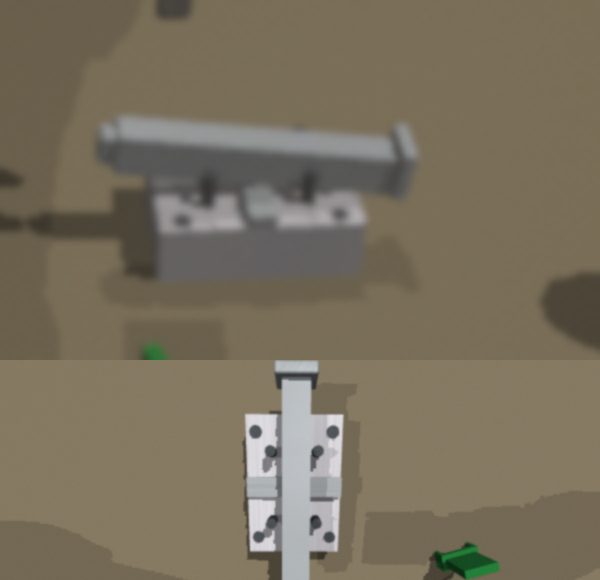

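The headed end sags onto the block with the bar centred between the pins. The torque difference puts the balance point at x ≈ 44 mm. Next I regrip on the tail side.

Request:
{"method": "carry_out", "body": {"series": [150,-3,0,40,0,150,-3,0,80,0,150,-3,0,105,0,150,-3,0,118,0,150,-3,0,122,0,150,-3,0,122,0,255,-3,0,122,0,255,-3,0,122,0,255,-3,0,122,0,255,-3,0,122,0,255,-3,0,122,0], "grip_force": 12}}

```text
time: 12.95
tcp_pos: [0.4885, 0.0625, 0.0661]
tool_rot: [0.7, 0.714, 0.003, 0.002]
ft_force: [0.4, -1.3, 3.2]
width: 0.258
```

```bash
python3 st.py
```

```text
t 12.95 tcp [0.48852343 0.06249646 0.06611086] head 91.19 u,v -0.062 -0.0017 w 0.25816615671899235 F [-1.33314248  0.37415747 -3.17681344] T [-0.19025108 -0.00651216 -0.01346685]
```

Request:
{"method": "carry_out", "body": {"series": [255,-3,0,0,0,255,-6,0,0,0,255,-9,0,0,0,255,-12,0,0,0,255,-15,0,0,0,255,-18,-0.5,0,0,255,-21,-1,0,0,255,-24,-1,0,0,255,-27,-1,1,0,255,-30,-1,2,0,255,-33,-1,3,0,255,-36,-1,4.5,0,255,-39,-1,6,0,255,-40,-1,7.5,0,255,-40,-1,9,0,255,-40,-1,10,0,255,-40,-1,10,0,255,-40,-1,10,0]}}

```text
time: 14.75
tcp_pos: [0.4884, 0.0215, 0.056]
tool_rot: [0.7, 0.714, 0.002, 0.002]
ft_force: [0.6, -1.6, 1.0]
width: 0.263
```

```bash
python3 st.py
python3 - <<'E'
from h import *
c=bot.grab_frame("scene");s=bot.read_state();w=bot.grab_frame("wrist")
cv2.imwrite("pics/c5.png",cv2.resize(c["pixels"][150:240,300:470],None,fx=4,fy=4,interpolation=2));cv2.imwrite("pics/w5.png",w["pixels"])
for n in ("punch_mid","punch_head"):
  print(n,[(np.round(r["at"],1).tolist(),round(r["p"],2),at_z(w,r["at"],.052,s)) for r in bot.spot_point(w,n)])
E
```

```text
t 14.75 tcp [0.48837388 0.0215318  0.05602775] head 91.16 u,v -0.1029 -0.0006 w 0.26251166349468985 F [-1.63440225  0.56052121 -1.007273  ] T [-0.06832875 -0.58955055  0.01511447]
punch_mid [([317.2, 141.3], 0.88, array([0.4882, 0.0812, 0.052 ]))]
punch_head [([61.7, 379.6], 0.77, array([ 0.3178, -0.0829,  0.052 ])), ([315.7, 134.3], 0.22, array([0.4873, 0.085 , 0.052 ]))]
```

View pics/c5.png

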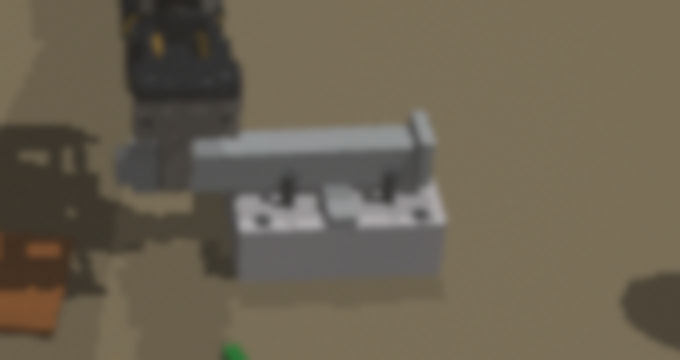

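Request:
{"method": "carry_out", "body": {"series": [235,0,0,0,0,210,0,0,0,0,185,0,0,0,0,160,0,0,0,0,150,0,0,0,0,150,0,0,0,0,150,0,0,0,0,150,0,0,0,0]}}

```text
time: 15.75
tcp_pos: [0.4884, 0.0221, 0.056]
tool_rot: [0.7, 0.714, 0.002, 0.002]
ft_force: [-0.3, -0.2, 1.1]
width: 0.413
```

```bash
python3 st.py
python3 - <<'E'
from h import *
c=bot.grab_frame("scene")
cv2.imwrite("pics/c6.png",cv2.resize(c["pixels"][150:240,300:470],None,fx=4,fy=4,interpolation=2))
E
```

```text
t 15.75 tcp [0.48837642 0.02210479 0.05604905] head 91.18 u,v -0.1023 -0.0007 w 0.41344826677312585 F [-0.17341101 -0.28941833 -1.06963894] T [-0.12954564 -0.03103929  0.01920753]
```

View pics/c6.png

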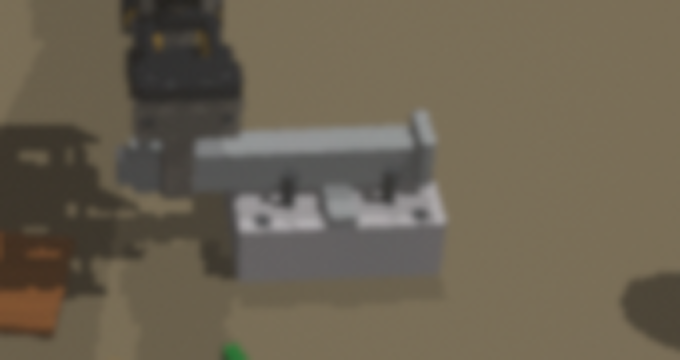

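```bash
cat > tilt.py <<'E'
from h import *
c=bot.grab_frame("scene");h=np.radians(91.24);e=np.array([np.cos(h),np.sin(h),0]);n=np.array([-np.sin(h),np.cos(h),0]);q=np.array([.4855,.1244,0])
for tl in (-.15,-.04,0,.04,.15):  # + = head up
  um=-.044;pv=-.009 if tl>0 else .009
  P=lambda x,z,v:q+e*(pv+(x+um-pv)*np.cos(tl)-z*np.sin(tl))+[0,0,.05+(x+um-pv)*np.sin(tl)+z*np.cos(tl)]+n*v
  print(tl,[((project(c,P(x,z,-.012))-[300,150])*4).round(0).tolist() for x,z in ((-.03,0),(.088,0),(-.03,.028),(.088,.028),(.1,.036))])
E
python3 tilt.py
```

```text
-0.15 [[219.0, 173.0], [400.0, 187.0], [227.0, 137.0], [411.0, 152.0], [432.0, 144.0]]
-0.04 [[218.0, 184.0], [401.0, 183.0], [221.0, 149.0], [407.0, 147.0], [428.0, 137.0]]
0 [[217.0, 188.0], [402.0, 181.0], [219.0, 153.0], [406.0, 146.0], [426.0, 135.0]]
0.04 [[217.0, 192.0], [402.0, 178.0], [217.0, 156.0], [404.0, 143.0], [424.0, 131.0]]
0.15 [[218.0, 200.0], [402.0, 171.0], [213.0, 166.0], [399.0, 136.0], [417.0, 123.0]]
```

The projected model shows the punch level on the rib. I now retreat and go over the saddle.

Request:
{"method": "carry_out", "body": {"series": [110,0,0,0,0,110,0,0,0,0,110,0,0,-10,0,110,0,0,-30,0,110,0,0,-60,0,110,0,0,-100,0,110,-20,45,-140,0,110,-40,90,-180,0,110,-65,135,-194,0,110,-86,175,-194,0,110,-86,196,-194,0,110,-86,196,-194,0,110,-86,196,-194,0]}}

```text
time: 17.15
tcp_pos: [0.6846, -0.0596, 0.2509]
tool_rot: [0.7, 0.714, 0.002, 0.001]
ft_force: [-0.8, 0.4, 0.1]
width: 0.569
```

```bash
python3 st.py
python3 - <<'E'
from h import *
s=bot.read_state();w=bot.grab_frame("wrist");cv2.imwrite("pics/w6.png",w["pixels"])
for n,z in (("saddle_tab",.041),("saddle_seat",.014)):
  for r in bot.spot_point(w,n): print(n,np.round(r["at"],1),round(r["p"],2),at_z(w,r["at"],z,s))
hsv=cv2.cvtColor(w["pixels"],cv2.COLOR_BGR2HSV)
m=((hsv[...,0]>14)&(hsv[...,0]<30)&(hsv[...,1]>140)&(hsv[...,2]>90)).astype(np.uint8)
k,l,stt,cen=cv2.connectedComponentsWithStats(m)
for i in range(1,k):
  if stt[i,4]>60: print(stt[i],cen[i])
r=min(bot.spot_point(w,"saddle_tab"),key=lambda r:np.hypot(r["at"][0]-320,r["at"][1]-150))["at"];x,y=map(int,r)
x0,y0=max(x-45,0),max(y-45,0);print(x0,y0)
cv2.imwrite("pics/s.png",cv2.resize(w["pixels"][y0:y0+90,x0:x0+90],None,fx=6,fy=6,interpolation=2))
E
python3 tilt.py | sed -n 3p; python3 -c "
import sys;sys.path.insert(0,'.')
from h import *
c=bot.grab_frame('scene');cv2.imwrite('pics/c7.png',cv2.resize(c['pixels'][150:240,300:470],None,fx=4,fy=4,interpolation=2))
a=cv2.imread('pics/s.png');b=cv2.imread('pics/c7.png')
b=cv2.resize(b,None,fx=.8,fy=.8);a=cv2.resize(a,None,fx=.55,fy=.55)
o=np.zeros((a.shape[0]+b.shape[0],max(a.shape[1],b.shape[1]),3),np.uint8);o[:a.shape[0],:a.shape[1]]=a;o[a.shape[0]:,:b.shape[1]]=b
cv2.imwrite('pics/v8.png',o)"
```

```text
t 17.15 tcp [ 0.6845688  -0.05960587  0.25085427] head 91.18 u,v -0.1883 -0.195 w 0.5686753053147934 F [ 0.4536518  -0.82751298 -0.09928365] T [-0.01320029 -0.01782471 -0.01403074]
saddle_tab [304.6  79.7] 0.87 [0.6715 0.0469 0.041 ]
saddle_tab [318.3 148.9] 0.76 [ 0.6888 -0.0305  0.041 ]
saddle_seat [318.4 145.8] 0.79 [ 0.6893 -0.03    0.014 ]
saddle_seat [305.6  80.7] 0.76 [0.672  0.0478 0.014 ]
[298 130  34  27 517] [314.71373308 143.63829787]
[185 304  15  62 384] [190.125      336.08072917]
273 103
0 [[217.0, 188.0], [402.0, 181.0], [219.0, 153.0], [406.0, 146.0], [426.0, 135.0]]
```

View pics/v8.png

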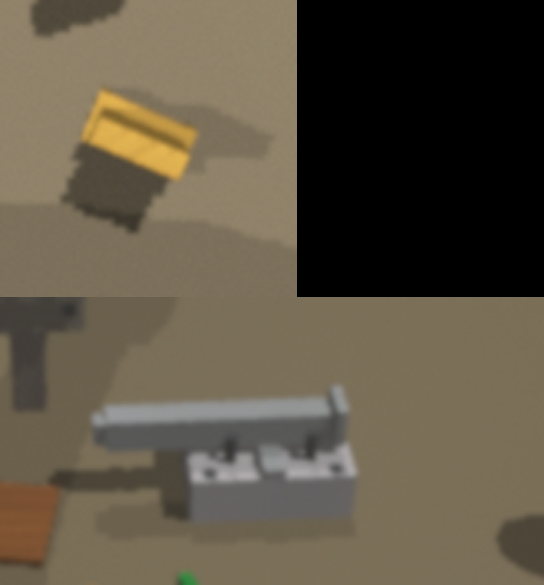

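The punch stays level with nothing touching it. The brass saddle shows at about (318,148), turned about 23°. I fit its silhouette.

Run:
```python
from h import *
from scipy.optimize import minimize
s=bot.read_state();w=bot.grab_frame("wrist")
W=np.eye(4);W[:3,:3]=R.from_quat(s["tool_rot"]).as_matrix();W[:3,3]=s["tcp_pos"]
V=np.linalg.inv(W@np.array(w["hand_eye"]));K=np.array(w["camera_matrix"])
x0,y0,S=280,110,8
hsv=cv2.cvtColor(cv2.resize(w["pixels"][y0:y0+70,x0:x0+70],None,fx=S,fy=S,interpolation=cv2.INTER_CUBIC),cv2.COLOR_BGR2HSV)
m=((hsv[...,0]>12)&(hsv[...,0]<32)&(hsv[...,1]>125)&(hsv[...,2]>60)).astype(np.uint8)
m=cv2.morphologyEx(m,cv2.MORPH_CLOSE,np.ones((9,9)))
k,l,st,_=cv2.connectedComponentsWithStats(m);m=(l==1+st[1:,4].argmax()).astype(np.uint8)
def box(a,b,z1,z2):return np.array([(i*a,j*b,z) for i in(-1,1) for j in(-1,1) for z in(z1,z2)])
def ren(q):
    o=np.zeros_like(m);c,sn=np.cos(q[2]),np.sin(q[2])
    for B in (box(.01,.02,0,.02),box(.005,.017,.02,.062)):
        P=np.stack([q[0]+B[:,0]*c-B[:,1]*sn,q[1]+B[:,0]*sn+B[:,1]*c,B[:,2]],0)
        u=K@(V[:3,:3]@P+V[:3,3:]);u=(u[:2]/u[2]).T;u=(u-[x0-.5,y0-.5])*S
        cv2.fillConvexPoly(o,cv2.convexHull(np.round(u*16).astype(np.int32)),1,cv2.LINE_8,4)
    return o
f=lambda q:1-(ren(q)&m).sum()/(ren(q)|m).sum()
best=min((minimize(f,[.687,-.029,np.radians(a)],method="Nelder-Mead",options=dict(initial_simplex=[[.687,-.029,np.radians(a)],[.692,-.029,np.radians(a)],[.687,-.024,np.radians(a)],[.687,-.029,np.radians(a+8)]],xatol=1e-5)) for a in (45,60,75,90)),key=lambda r:r.fun)
print(best.fun,best.x[:2],np.degrees(best.x[2]),m.sum()/S/S)
```

```text
0.03915604877380463 [ 0.68431871 -0.02705422] 68.06989977071856 549.375
```

Request:
{"method": "carry_out", "body": {"series": [90,32.5,0.4,0,8,90,32.5,0.4,40,16,90,32.5,0.4,80,23.1,90,32.5,0.4,120,23.1,90,32.5,0.4,150,23.1,90,32.5,0.4,150,23.1,90,32.5,0.4,150,23.1]}}

```text
time: 18.2
tcp_pos: [0.6852, -0.027, 0.1026]
tool_rot: [0.828, 0.56, 0.003, 0.002]
ft_force: [0.7, -0.3, 0.4]
width: 0.646
```

```bash
python3 st.py
```

```text
t 18.2 tcp [ 0.68522341 -0.02699827  0.10262203] head 68.11 u,v -0.1557 -0.1964 w 0.6457703897622495 F [-0.05214628  0.7416243  -0.43387622] T [-0.07240251 -0.011252   -0.03497017]
```

Request:
{"method": "carry_out", "body": {"series": [90,0,-0.5,40,0,90,0,-0.5,65,0,90,0,-0.5,76,0,90,0,-0.5,76,0,90,0,-0.5,76,0,255,0,-0.5,76,0,255,0,-0.5,76,0,255,0,-0.5,76,0,255,0,-0.5,76,0,255,0,-0.5,76,0,255,0,-0.5,76,0], "grip_force": 15}}

```text
time: 19.3
tcp_pos: [0.6857, -0.0268, 0.0274]
tool_rot: [0.828, 0.56, 0.003, 0.002]
ft_force: [-1.4, 0.1, 5.5]
width: 0.369
```

```bash
python3 st.py
```

```text
t 19.3 tcp [ 0.68565648 -0.0267855   0.02735528] head 68.11 u,v -0.1555 -0.1968 w 0.368648356851455 F [-0.38687363 -1.28978256 -5.48156336] T [ 0.29086977 -0.19685953 -0.02548074]
```

Request:
{"method": "carry_out", "body": {"series": [255,0,0,-15,0,255,0,0,-55,0,255,0,0,-100,0,255,0,0,-140,0,255,11,-40,-160,-5,255,22,-80,-173,-10,255,33,-120,-173,-15,255,44,-160,-173,-20,255,55,-200,-173,-23.1,255,62,-230,-173,-23.1,255,65.6,-242,-173,-23.1,255,65.6,-242,-173,-23.1,255,65.6,-242,-173,-23.1,255,65.6,-242,-173,-23.1]}}

```text
time: 20.7
tcp_pos: [0.4856, 0.1231, 0.1988]
tool_rot: [0.7, 0.714, 0.003, 0.003]
ft_force: [-0.4, 0.9, -0.1]
width: 0.369
```

```bash
python3 st.py
python3 - <<'E'
from h import *
s=bot.read_state();w=bot.grab_frame("wrist");c=bot.grab_frame("scene")
a=w["pixels"][40:240,170:470];b=c["pixels"][120:240,300:470]
a=cv2.resize(a,(600,400),interpolation=2);b=cv2.resize(b,None,fx=2,fy=2,interpolation=2)
o=np.zeros((640,600,3),np.uint8);o[:400]=a;o[400:,:340]=b;cv2.imwrite("pics/v9.png",o)
E
```

```text
t 20.7 tcp [0.48563062 0.12310111 0.19879477] head 91.07 u,v -0.0013 -0.0001 w 0.368897522364461 F [ 0.95226304 -0.3925976   0.06233024] T [-0.08086932 -0.06715795 -0.04572279]
```

View pics/v9.png

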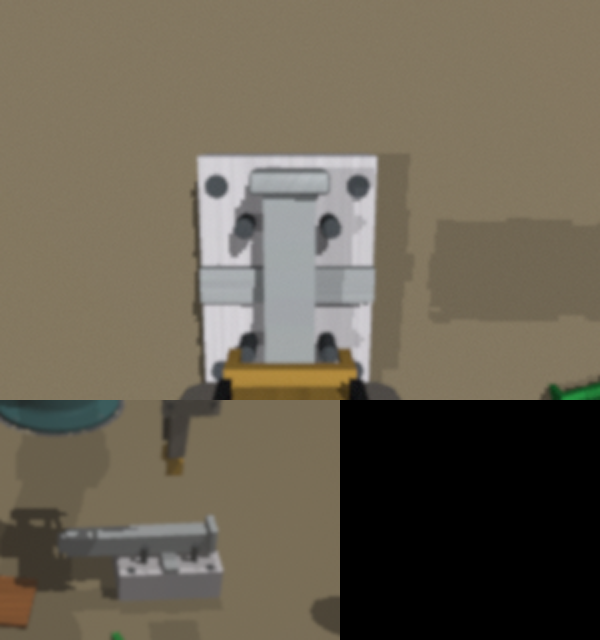

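Run:
```python
from h import *
s=bot.read_state();w=bot.grab_frame("wrist")
h=np.radians(91.24);q=np.array([.4855,.1244])
for n,px,z in (("bar L",(302,182.5),.078),("bar R",(327.7,182.5),.078),("barL far",(302.2,140),.078),("barR far",(327.2,140),.078),("rib near",(257,192),.05),("rib far",(257,173.5),.05),("head back top",(315,136.5),.086)):
  d=at_z(w,px,z,s)[:2]-q;print(n,(d@[np.cos(h),np.sin(h)]).round(4),(d@[-np.sin(h),np.cos(h)]).round(4))
```

```text
bar L 0.0079 0.0118
bar R 0.0077 -0.0124
barL far 0.0475 0.0112
barR far 0.0474 -0.0115
rib near -0.0088 0.0598
rib far 0.0108 0.0587
head back top 0.0513 -0.0004
```

Request:
{"method": "carry_out", "body": {"series": [255,1.5,0,30,0,255,1.5,0,60,0,255,1.5,0,78,0,255,1.5,0,84,0,255,1.5,0,84,0,255,1.5,0,84,0]}}

```text
time: 21.45
tcp_pos: [0.4863, 0.1253, 0.1153]
tool_rot: [0.7, 0.714, 0.003, 0.003]
ft_force: [0.5, 0.3, 0.3]
width: 0.366
```

```bash
python3 st.py
```

```text
t 21.45 tcp [0.48629464 0.1253159  0.11527857] head 91.1 u,v 0.0009 -0.0008 w 0.36649239289451785 F [ 0.33647445  0.46124367 -0.25171036] T [-0.1100206  -0.08091975  0.00340445]
```

Request:
{"method": "carry_out", "body": {"series": [255,0,-0.5,4,0,255,0,-0.5,8,0,255,0,-0.5,12,0,255,0,-0.5,16,0,255,0,-0.5,19,0,255,0,-0.5,21,0,255,0,-0.5,22.5,0,255,0,-0.5,22.5,0,255,0,-0.5,22.5,0]}}

```text
time: 22.35
tcp_pos: [0.486, 0.1254, 0.0928]
tool_rot: [0.7, 0.714, 0.003, 0.003]
ft_force: [0.2, -0.6, -0.2]
width: 0.374
```

```bash
python3 st.py; python3 st.py
python3 - <<'E'
from h import *
s=bot.read_state();w=bot.grab_frame("wrist");c=bot.grab_frame("scene")
b=c["pixels"][130:240,300:470];b=cv2.resize(b,None,fx=4,fy=4,interpolation=2);cv2.imwrite("pics/v10.png",b)
E
```

```text
t 22.35 tcp [0.48604731 0.12536259 0.09283858] head 91.1 u,v 0.001 -0.0006 w 0.3737193868661504 F [-0.63964912  0.2159005   0.22377644] T [-0.05508284 -0.02689413 -0.03326836]
t 22.35 tcp [0.48604731 0.12536259 0.09283858] head 91.1 u,v 0.001 -0.0006 w 0.3737193868661504 F [-0.63964912  0.2159005   0.22377644] T [-0.05508284 -0.02689413 -0.03326836]
```

View pics/v10.png

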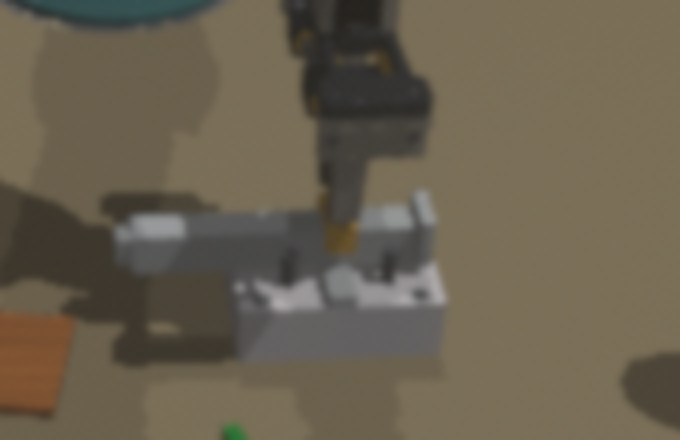

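Request:
{"method": "carry_out", "body": {"series": [255,0,0,0.7,0,255,0,0,1,0,235,0,0,1,0,205,0,0,1,0,175,0,0,1,0,145,0,0,1,0,110,0,0,1,0,110,0,0,1,0,110,0,0,1,0,110,0,0,-10,0,110,0,0,-30,0,110,0,0,-60,0,110,0,0,-90,0,110,-40,0,-110,0,110,-80,0,-120,0,110,-110,0,-120,0,110,-110,0,-120,0,110,-110,0,-120,0]}}

```text
time: 24.25
tcp_pos: [0.4872, 0.0151, 0.2135]
tool_rot: [0.701, 0.713, 0.004, 0.003]
ft_force: [-0.3, 0.1, 1.0]
width: 0.572
```

```bash
python3 st.py
python3 - <<'E'
from h import *
s=bot.read_state();w=bot.grab_frame("wrist");c=bot.grab_frame("scene")
b=cv2.resize(c["pixels"][130:240,300:470],None,fx=3,fy=3,interpolation=2);a=w["pixels"][0:220,170:470]
o=np.zeros((550,510,3),np.uint8);o[:330]=b;o[330:,:300]=a;cv2.imwrite("pics/v11.png",o)
h=np.radians(91.24);q=np.array([.4855,.1244])
for n,z in (("saddle_tab",.105),("saddle_seat",.078),("punch_mid",.064),("punch_head",.05)):
  for r in bot.spot_point(w,n):
    d=at_z(w,r["at"],z,s)[:2]-q;print(n,r["p"],r["at"],(d@[np.cos(h),np.sin(h)]).round(4),(d@[-np.sin(h),np.cos(h)]).round(4))
E
```

```text
t 24.25 tcp [0.4871812  0.01509779 0.21349033] head 91.03 u,v -0.1093 0.0007 w 0.5717210852585939 F [ 0.07769323 -0.29807313 -1.03813325] T [-0.06767679 -0.06686206 -0.01859404]
saddle_tab 0.81 [485.6, 154.3] -0.0728 -0.1512
saddle_tab 0.62 [318.7, 67.5] -0.001 -0.0036
saddle_seat 0.87 [317.8, 69.3] 0.0004 -0.0033
saddle_seat 0.77 [471.2, 150.7] -0.0733 -0.1515
punch_mid 0.61 [317.1, 115.0] -0.0397 -0.0028
punch_head 0.61 [314.5, 3.4] 0.0606 -0.0008
punch_head 0.57 [148.6, 280.0] -0.2276 0.1959
punch_head 0.47 [316.7, 116.9] -0.0419 -0.0027
```

The 12-picture limit is reached, so I check numerically by scoring punch tilt by edge contrast and comparing the saddle silhouette in the scene view.

Run:
```python
from h import *
c=bot.grab_frame("scene");g=cv2.GaussianBlur(cv2.cvtColor(c["pixels"],cv2.COLOR_BGR2GRAY).astype(np.float32),(0,0),.7)
gy=np.abs(cv2.Sobel(g,cv2.CV_32F,0,1));h=np.radians(91.24);e=np.array([np.cos(h),np.sin(h),0]);n=np.array([-np.sin(h),np.cos(h),0]);q=np.array([.4855,.1244,0])
res=[]
for tl in np.arange(-.2,.201,.02):
  best=0
  for off in np.arange(-3,3.1,.5):
    pv=-.009 if tl>0 else .009;um=-.041;sc=[]
    for z,v in ((0,-.012),(.028,-.012),(.028,.012)):
      for x in np.r_[-.085:-.03:.004,.055:.088:.004]:
        p=q+e*(pv+(x+um-pv)*np.cos(tl)-z*np.sin(tl))+[0,0,.05+(x+um-pv)*np.sin(tl)+z*np.cos(tl)]+n*v
        u=project(c,p)+[0,off];sc.append(cv2.getRectSubPix(gy,(1,1),(float(u[0]),float(u[1])))[0,0])
    best=max(best,np.mean(sc))
  res.append((round(tl,2),round(float(best),1)))
print(res)
hsv=cv2.cvtColor(c["pixels"],cv2.COLOR_BGR2HSV);m=((hsv[...,0]>12)&(hsv[...,0]<32)&(hsv[...,1]>110)&(hsv[...,2]>60)).astype(np.uint8)
m[:120]=0;m[240:]=0;m[:,:340]=0;m[:,:][:,430:]=0
k,l,st,cen=cv2.connectedComponentsWithStats(m);print([ (st[i].tolist(),cen[i].round(1).tolist()) for i in range(1,k) if st[i,4]>15])
C=np.array([project(c,q+e*u+n*v+[0,0,z]) for a,b,z1,z2 in((.01,.02,.064,.084),(.005,.017,.084,.126)) for u in(-a,a) for v in(-b,b) for z in(z1,z2)])
print("model bbox",C.min(0),C.max(0), "tab top ctr",project(c,q+[0,0,.126]),"seat",project(c,q+[0,0,.078]))
for nm in ("saddle_tab","saddle_seat","punch_mid","pot","hammer","chisel"):print(nm,[(np.round(r["at"],1).tolist(),round(r["p"],2)) for r in bot.spot_point(c,nm)])
print("exp tab/seat/mid",project(c,q+[0,0,.105]),project(c,q+[0,0,.078]),project(c,q-e*.041+[0,0,.064]))
```

```text
[(np.float64(-0.2), 56.3), (np.float64(-0.18), 55.1), (np.float64(-0.16), 52.6), (np.float64(-0.14), 49.3), (np.float64(-0.12), 58.3), (np.float64(-0.1), 70.2), (np.float64(-0.08), 75.4), (np.float64(-0.06), 75.0), (np.float64(-0.04), 81.2), (np.float64(-0.02), 85.8), (np.float64(-0.0), 86.7), (np.float64(0.02), 82.5), (np.float64(0.04), 73.8), (np.float64(0.06), 63.9), (np.float64(0.08), 60.2), (np.float64(0.1), 65.2), (np.float64(0.12), 67.7), (np.float64(0.14), 66.2), (np.float64(0.16), 61.5), (np.float64(0.18), 54.8), (np.float64(0.2), 47.1)]
[([380, 165, 9, 29, 177], [384.5, 179.7])]
model bbox [377.93460607 164.69997172] [388.61698619 193.60633571] tab top ctr [384.54217697 168.60157484] seat [383.28112354 184.28496967]
saddle_tab [([384.2, 175.7], 0.66), ([271.1, 224.2], 0.56)]
saddle_seat [([358.7, 253.5], 0.81), ([379.1, 185.8], 0.55)]
punch_mid [([366.6, 188.3], 0.76), ([253.7, 171.9], 0.63), ([382.0, 184.8], 0.23)]
pot [([379.5, 185.3], 0.21)]
hammer [([232.4, 258.4], 0.85)]
chisel [([175.5, 210.4], 0.55)]
exp tab/seat/mid [383.98266986 175.56001988] [383.28112354 184.28496967] [366.92611941 189.34457953]
```

Tilt is best matched at 0, and the saddle's bounding box and tab match the model: seated over the rib to within about a pixel, and upright. I hand in.

```bash
python3 -c "
from workcell import bot
print(bot.sign_off())"
```

```text
the job is handed in; nothing more can be done
None
```

I handed the job in at about 24 s of the 72 s allowed: the punch lies balanced level on the rib, with the brass saddle sitting on it over the rib's middle.

**What I did**
- I laid the grey punch between the pins, let go, and its headed end sagged onto the block.
- I gripped it again near the tail and slid it 40 mm tail first. When I let go, it stayed level on the rib.
- The wrist torque while lifting put the balance point about 45 ± 3 mm from the middle of the punch, towards the head.
- I then set the brass saddle on it and withdrew the arm. I never reached for the red punch or the green saddle.

**Last checks**
- **Punch tilt:** an edge fit in the scene image matched best at 0 rad, in steps of 0.02 rad. The middle of the punch lies about 40 mm to the tail side of the rib's middle.
- **Saddle along the track:** the network points put it within about 1 mm of the rib's middle, and its outline matched an upright, seated saddle to about a pixel or two.
- **Sideways disagreement:** the last network points put the saddle and the middle of the punch about 3 mm to one side. The gripper pose and an earlier edge fit gave 0 to 1 mm. Both are within limits.
- **Chisel and hammer:** the chisel showed within about 2 pixels of where it began, and the hammer about 3 pixels off, which is within the detector's scatter.
- **Pot:** the last check did not find it in the picture (its only hit was on the saddle), so its position is unconfirmed. The arm never worked near it.
- **Final picture:** I could not view one because the 12-picture limit was reached, so these last checks are numerical only.

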